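# Load the tile press and lock it down

### The arm

A 6-joint arm with a two-finger parallel gripper is mounted at the origin on the work surface. World frame = base frame: x ahead of the robot, y to its left, z up, the work surface at z = 0. Lengths are in m, angles in rad, forces in N, time in s.
With the tool pointing down it reaches from about 0.275 to 0.875 m from the base axis. Payload 12.5 kg.
Tool frame: the origin (TCP) lies at the very end of the fingers, on their centre line; the grasp point (between the pads) lies 19 mm behind it; x points along the fingers, y is the direction in which the jaws open and shut, and the axes are right-handed (so a half turn about x gives the same grasp; the last joint's range is limited). The gripper opens to 85 mm and grips with 20 to 120 N. Pads are 22 mm wide; open, the fingers measure 114 mm over their backs; the gripper's body (76 mm by 85 mm) begins 54 mm behind the grasp point. The pads swing forward as they close: fully open they stand 13 mm farther back than shut.
Start: joints at [1.179, 0.351, 1.652, -0, 1.139, -0.085], TCP at [0.166, 0.524, 0.231] pointing down, gripper open.
Joint ranges: [-2.75, 2.75], [-0.79, 2.1], [0.01, 2.65], [-1.57, 4.71], [0.07, 3.14], [-2.87, 2.87]. Speed limits (rad/s): [2.22, 2.22, 2.79, 3.14, 3.14, 3.14].

### API

Orientations are given as a 3x3 rotation matrix whose columns are the frame's x, y, z axes.
In Python, from bench import manip gives the robot as it stands. Calls block until the motion is done:
- manip.move_ptp(position, orientation): joint-space move of the TCP to a pose.
- manip.move_l(position, attitude=None, max_speed=0.15): straight line of the TCP; attitude=None keeps the orientation; max_speed is the mean speed in m/s.
- manip.move_j(angles): joint-space move.
- manip.set_gripper(opening, effort=None): opening from 0.0 (shut) to 1.0 (fully open); effort is the grip in N (None keeps the last); returns when the fingers have stopped.
- manip.dwell(seconds).
- manip.inverse_kinematics(position, orientation): joint angles nearest the present ones, or None.
- manip.grab_frame(name): name is "scene" or "top" or "wrist"; returns (picture, depth): 420x560x3 uint8, red, green, blue; 420x560 float32, m along the optical axis (not along the pixel's ray), 0 where there is no reading.
- manip.get_calibration(name): a dict with "camera_matrix" (3x3 intrinsics, pixels), "R" (3x3) and "t" (3): a world point X has camera coordinates R X + t. Camera axes: x right, y down, z forward; pixel columns grow to the right and rows downward; lengths in m; the calibration is good to about 2 mm. A picture is of the moment at which its call begins: read the wrist's pose just before it. get_calibration takes no time and is no camera call; for the wrist camera it gives the pose at the moment of the call.
A pose or a line that the arm cannot do raises manip.Unreachable and nothing moves.
- manip.sign_off(): hands the job in, once; it reports no verdict.
Trained networks look in the newest picture that a camera, given by its name, has taken for a name from the list of things; names that differ only in an ending like _2 or _b are one class to them, and where a whole thing is asked for, a point or a joint stands for the part that bears it (a point fixed in the world has none). Each returns a list of dicts, best first, with "confidence" (0 to 1); they miss things now and then, are a little off and sometimes report something else, mostly with a low value. They report only what shows in the picture. A call takes as long as a camera call. They do not tell look-alikes from the thing itself.
- manip.look_for(camera, name): "at" ([x, y, z] in m, in world coordinates, good to about 4 mm: the middle of the surface that is visible of it).
Readings, each from a call of its own:
- manip.current_time(): time.
- manip.current_qpos(): joint angles.
- manip.current_joint_vel(): joint speeds.
- manip.current_joint_torque(): joint torques, N m.
- manip.current_ee_pos(): TCP position.
- manip.current_tcp_rot(): TCP orientation.
- manip.current_force(): force on the tool from outside, world axes, zero at the start.
- manip.current_ft_torque(): the same for the moment, N m.
- manip.current_grip_width(): opening from 0.0 (shut) to 1.0 (fully open).
Only numpy, scipy, OpenCV 4.12 (cv2) and the standard library are available. Lean on these libraries where they do the work, as an engineer would, in place of code of your own. Each camera call takes 0.05 s, during which the arm holds its last target. There are 200 camera calls.

### The job

Flatten the drying tile in the press: slide every C-shaped weight on the bench through its gap onto the press's spindle so that they lie flat on the raised platen, then lift the bolt's catch over its stop and draw the bolt so that the loaded platen comes down on the tile. When it is fully down, bring the bolt back over the stop to its home position, catch dropped, so that the press is locked down; leave the other things on the bench alone.

Things in the scene. Friction and masses are not known exactly. Their poses are not given: they have to be found in the camera images.
- weight_blue: Blue C-shaped stoneware weight, 0.24 kg, 18 mm thick, lying flat; may be absent; None while held. Origin: ring centre, underside; x points out through the gap, z up. Octagon ring, 92 mm outside, 48 mm inside; the gap is 22 mm wide inside, flaring to 53 mm at the rim. On the far side from it a handle tab 24 mm wide runs along -x from 46 to 114 mm; grip it at 85 to 100 mm. Balances at x = -25 mm.
- weight_green: Green C-shaped stoneware weight, 0.24 kg, 18 mm thick, lying flat; may be absent; None while held. Origin: ring centre, underside; x points out through the gap, z up. Octagon ring, 92 mm outside, 48 mm inside; the gap is 22 mm wide inside, flaring to 53 mm at the rim. On the far side from it a handle tab 24 mm wide runs along -x from 46 to 114 mm; grip it at 85 to 100 mm. Balances at x = -25 mm.
- weight_white: White C-shaped stoneware weight, 0.24 kg, 18 mm thick, lying flat; may be absent; None while held. Origin: ring centre, underside; x points out through the gap, z up. Octagon ring, 92 mm outside, 48 mm inside; the gap is 22 mm wide inside, flaring to 53 mm at the rim. On the far side from it a handle tab 24 mm wide runs along -x from 46 to 114 mm; grip it at 85 to 100 mm. Balances at x = -25 mm.
- weight_red: Red C-shaped stoneware weight, 0.24 kg, 18 mm thick, lying flat; may be absent; None while held. Origin: ring centre, underside; x points out through the gap, z up. Octagon ring, 92 mm outside, 48 mm inside; the gap is 22 mm wide inside, flaring to 53 mm at the rim. On the far side from it a handle tab 24 mm wide runs along -x from 46 to 114 mm; grip it at 85 to 100 mm. Balances at x = -25 mm.
- spindle (a point): Foot of the press's spindle, on its axis at the top of the round platen (120 mm across) that weights lie on; 69 mm above the bench while up, 44 mm when down. The 12 mm rod rises 110 mm from here to a black head (56 mm across, 12 mm thick) that no ring passes over: weights go on sideways, below it, best from -x. Axes: the press's; x to its back (away from the robot, +-0.3 rad), y to the bolt, z up.
- pin_a (a point): Top centre of one of the two steel guide pins, 14 mm diameter, 95 mm above the bench, 75 mm behind (+x) the spindle and 60 mm to the bolt's side (+y) of it; its twin stands 60 mm to the other side. The press's base is 190 x 190 x 20 mm, with an 80 mm wide arm under the bolt out to 245 mm along +y. Weights must not rest on the pins.
- platen (a joint): Platen travel (m): 0 up, 0.025 fully down on the terracotta tile. Weak spring holds the empty platen up; three or more weights overcome it and it sinks slowly (within about 2 s) once the bolt no longer stands under its ear; it cannot be raised by the bolt.
- bolt (a joint): Brass locking bolt (m), slides along the press's +y: 0 home (its tip under the ear on the platen's rim if the platen is up, or over the ear if it is down), 0.05 fully drawn. It needs about 1 to 4 N. The tip clears the ear beyond 0.02. From 0.005 to 0.036 the catch must be lifted over the stop.
- catch (a joint): Lift of the bolt's sprung catch (m): 0 down, 0.022 at most; it needs 2 to 5 N and springs down when let go. The catch rides with the bolt; its steel crossbar must be lifted at least 0.011 (0.015 to 0.019 is safe) to pass the stop either way, and drops behind it on the far side.
- knob (a point): Point on the axis of the catch's upright yellow knob (22 mm diameter, 45 mm tall), 18 mm under its top, 27 mm above the crossbar (78 mm long across the bolt, 18 mm wide). Bolt home and catch down: 98 mm above the bench, 150 mm from the spindle axis along the press's +y. Axes: the press's. Pinch it from above; lift to raise the catch, move along y to slide the bolt. May read None while held.
- stop (a point): Middle between the two red stop bumps (each 16 x 14 mm, 12 mm high) on the rails either side of the bolt, at their top, 70 mm above the bench, 170 mm from the spindle axis along the press's +y. Axes as for the press. Fixed to the press.
- pinch_pot: Bystander: terracotta bowl, 84 mm across, 55 mm high; origin at the centre of its underside. Leave it where it is.
- glaze_jar: Bystander: glaze jar with white lid, 68 mm across, 85 mm high; origin at the centre of its underside. Leave it where it is.
- wood_rib: Bystander: wooden rib, 110 x 55 x 8 mm, lying flat; origin at the centre of its underside. Leave it where it is.
- glaze_brush: Bystander: brush, 190 mm long, lying flat; origin at the centre of its underside. Leave it where it is.
- slip_mug: Bystander: white mug, 80 mm across, 95 mm high, handle at its +y; origin at the centre of its underside. Leave it where it is.
Not all that is in view belongs to the job. Of the things like the weight_green, leave any that is orange; of the rest the larger one is meant.

How it is judged:
On the way, in this order (a step that is already met when the one before it is completed fails the run):
1. every weight that is there lies on the spindle, let go, with the platen still held up by the bolt (horizontal distance between each of weight_blue, weight_green, weight_white, weight_red and spindle below 0.022 m and z of weight_blue in the frame of spindle between -0.005 and 0.09 m and angle between the z axis of each of weight_blue, weight_green, weight_white, weight_red and the z axis of spindle, either way round below 0.12 rad and linear speed of each of weight_blue, weight_green, weight_white, weight_red below 0.04 m/s and z of weight_green in the frame of spindle between -0.005 and 0.09 m and z of weight_white in the frame of spindle between -0.005 and 0.09 m and z of weight_red in the frame of spindle between -0.005 and 0.09 m and contact force between the fingers and weight_blue below 0.1 N and contact force between the fingers and weight_green below 0.1 N and contact force between the fingers and weight_white below 0.1 N and contact force between the fingers and weight_red below 0.1 N and value of joint platen below 0.006 m and value of joint bolt below 0.012 m), for 0.2 s.
2. the catch is lifted while the bolt crosses the stop (value of joint catch above 0.009 m and value of joint bolt above 0.012 m).
3. the bolt is drawn past the stop and the platen is fully down (value of joint bolt above 0.02 m and value of joint platen above 0.022 m), for 0.2 s.
At the end, for the whole second after the job is handed in: Every weight present is round the spindle (ring centre within 22 mm of its axis), flat (within 0.12 rad) and at rest on the platen or on each other; platen down (over 22 mm), bolt home (under 7 mm) and catch dropped (under 4 mm) (horizontal distance between each of weight_blue, weight_green, weight_white, weight_red and spindle below 0.022 m and z of weight_blue in the frame of spindle between -0.005 and 0.09 m and angle between the z axis of each of weight_blue, weight_green, weight_white, weight_red and the z axis of spindle, either way round below 0.12 rad and linear speed of each of weight_blue, weight_green, weight_white, weight_red below 0.04 m/s and z of weight_green in the frame of spindle between -0.005 and 0.09 m and z of weight_white in the frame of spindle between -0.005 and 0.09 m and z of weight_red in the frame of spindle between -0.005 and 0.09 m and value of joint platen above 0.022 m and value of joint bolt below 0.007 m and value of joint catch below 0.004 m); the robot touches nothing.
It fails at once if a bystander is moved more than 40 mm (distance of any of pinch_pot, glaze_jar, wood_rib, glaze_brush, slip_mug from where it was at the start of the episode above 0.04 m).
Of weight_blue, weight_green, weight_white, weight_red only 3 to 4 are there at a start; the rules pass over those that are not, and their reading is None.
At some moment in a run one of weight_blue, weight_green, weight_white, weight_red may be knocked a few centimetres aside while the robot is not near it.
It also fails if it takes over 200 s, if anything falls off the work surface, if the arm or the gripper's body presses on something with over 40 N, if the wrist force passes 120 N, or if a joint passes its speed limit or range.

## Working session

There is one attempt and no reset: what is moved stays moved. The work goes in short steps, each a Python script; the robot and the scene stay as the last script left them, time stands still between calls to the robot, and variables do not carry over. Pictures are saved under pics/ and viewed, about 12 in all and at most 16, crops included, and the job is handed in when it is done.

```bash
mkdir -p pics; ls; python3 - <<'E'
from bench import manip
import cv2,numpy as np
for c in("scene","top"):
    im,d=manip.grab_frame(c); cv2.imwrite(f"pics/{c}0.png",im[:,:,::-1])
    k=manip.get_calibration(c); print(c,np.round(k["camera_matrix"],1).tolist(),np.round(-k["R"].T@k["t"],3),np.round(k["R"],2).tolist())
    for n in "weight_blue weight_green weight_white weight_red spindle pin_a knob stop pinch_pot glaze_jar wood_rib glaze_brush slip_mug".split():
        try: print(n,[(np.round(r["at"],3).tolist(),round(r["confidence"],2)) for r in manip.look_for(c,n)][:4])
        except Exception as e: print(n,e)
E
```

```text
pics
scene [[393.0, 0.0, 273.4], [0.0, 393.0, 216.5], [0.0, 0.0, 1.0]] [ 1.152 -0.332  0.845] [[0.46, 0.89, 0.01], [0.66, -0.34, -0.67], [-0.59, 0.31, -0.74]]
weight_blue [([0.348, -0.22, 0.009], 0.52)]
weight_green [([0.32, -0.475, 0.013], 0.94), ([0.454, -0.345, 0.019], 0.93), ([0.366, -0.061, 0.017], 0.85)]
weight_white [([0.589, -0.261, 0.017], 0.76)]
weight_red [([0.474, 0.359, 0.019], 0.79), ([0.577, 0.25, 0.073], 0.26)]
spindle [([0.58, 0.105, 0.072], 0.72)]
pin_a [([0.593, 0.115, 0.054], 0.83)]
knob [([0.579, 0.251, 0.072], 0.71)]
stop [([0.594, 0.114, 0.055], 0.42), ([0.582, 0.108, 0.07], 0.21)]
pinch_pot [([0.686, -0.156, 0.037], 0.79)]
glaze_jar [([0.716, -0.383, 0.076], 0.6)]
wood_rib [([0.348, -0.218, 0.008], 0.58)]
glaze_brush [([0.623, 0.424, 0.015], 0.82)]
slip_mug [([0.722, 0.32, 0.063], 0.74)]
top [[393.7, 0.0, 278.6], [0.0, 393.7, 206.2], [0.0, 0.0, 1.0]] [ 0.469 -0.025  1.213] [[-0.01, -1.0, -0.0], [-1.0, 0.01, -0.06], [0.06, 0.0, -1.0]]
weight_blue []
weight_green [([0.359, -0.06, 0.017], 0.93), ([0.32, -0.469, 0.011], 0.57), ([0.449, -0.34, 0.017], 0.56)]
weight_white [([0.585, -0.258, 0.02], 0.95)]
weight_red [([0.462, 0.366, 0.015], 0.65)]
spindle [([0.57, 0.102, 0.07], 0.81)]
pin_a [([0.561, 0.131, 0.058], 0.62)]
knob [([0.568, 0.251, 0.066], 0.76)]
stop []
pinch_pot [([0.7, -0.163, 0.032], 0.81)]
glaze_jar [([0.687, -0.373, 0.089], 0.83)]
wood_rib [([0.338, -0.22, 0.003], 0.69), ([0.446, -0.339, 0.015], 0.16)]
glaze_brush [([0.643, 0.427, 0.018], 0.95)]
slip_mug [([0.718, 0.332, 0.046], 0.73)]
```

View pics/top0.png

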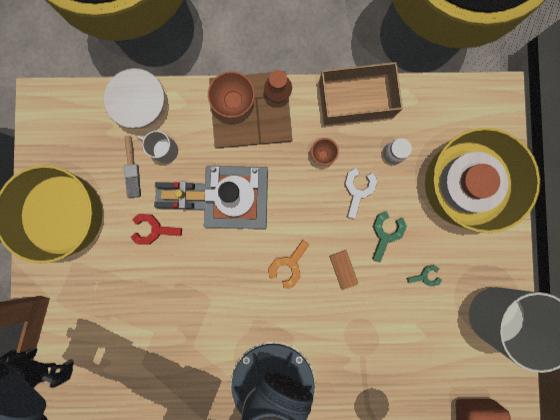

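View pics/scene0.png

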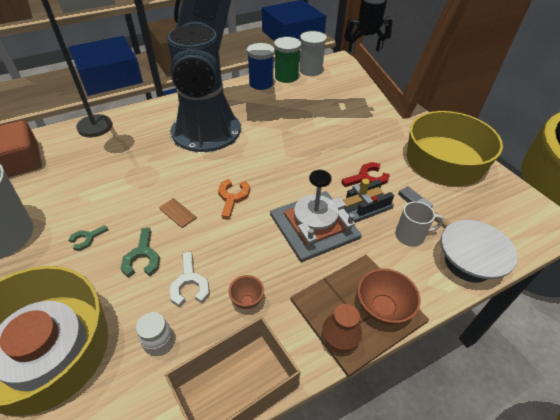

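Top view: the weights are red (155,230), white (360,185) and green. There are three green-like candidates. Orange at (288,270) is excluded by colour. Of the two green ones, (390,228) is larger than (430,275), so (390,228) is meant. Blue isn't there; its one hit was the wood rib at (343,270). The press is at (235,195) with the bolt to its left (+y).

```bash
cat > h.py <<'E'
from bench import manip
import cv2,numpy as np
from scipy.optimize import minimize
def R(yaw):  # tool down, jaws (tool y) along direction yaw
    c,s=np.cos(yaw),np.sin(yaw); x=np.array([0,0,-1.]); y=np.array([c,s,0]); return np.column_stack([x,y,np.cross(x,y)])
def cloud(cam):
    k=manip.get_calibration(cam); im,d=manip.grab_frame(cam); K=k["camera_matrix"]
    v,u=np.indices(d.shape); P=np.stack([(u-K[0,2])/K[0,0]*d,(v-K[1,2])/K[1,1]*d,d],-1)
    W=(P-k["t"])@k["R"]; W[d==0]=np.nan; return im,W
def px(cam,p):
    k=manip.get_calibration(cam); q=k["camera_matrix"]@(k["R"]@np.asarray(p)+k["t"]); return np.round(q[:2]/q[2]).astype(int)
o=lambda a:[(a/np.cos(np.pi/8)*np.cos(t),a/np.cos(np.pi/8)*np.sin(t)) for t in np.pi/8+np.arange(8)*np.pi/4]
def tmpl(x,y,th,n,org):
    m=np.zeros((n,n),np.uint8); c,s=np.cos(th),np.sin(th)
    def f(p,v):
        p=np.array(p,float)/1000; q=np.column_stack([c*p[:,0]-s*p[:,1]+x,s*p[:,0]+c*p[:,1]+y])
        cv2.fillPoly(m,[np.round((q-org)*1000*16).astype(np.int32)],v,shift=4)
    f(o(46),1);f([(-40,12),(-114,12),(-114,-12),(-40,-12)],1);f(o(24),0);f([(10,11),(23,11),(46.5,26.5),(46.5,-26.5),(23,-11),(10,-11)],0); return m
COL=dict(red=lambda r,g,b:(r>1.8*g)&(r>1.8*b)&(r>70),green=lambda r,g,b:(g>1.2*r)&(g>b*1.05),white=lambda r,g,b:(np.minimum(np.minimum(r,g),b)>0.78*np.maximum(np.maximum(r,g),b))&(r>110))
def weight(cam,col,near,zlo=.010,zhi=.028,rad=.13):
    im,W=cloud(cam); r,g,b=[im[...,i].astype(float) for i in range(3)]
    ok=(W[...,2]>zlo)&(W[...,2]<zhi)&(np.hypot(W[...,0]-near[0],W[...,1]-near[1])<rad)&COL[col](r,g,b)
    n,l,st,_=cv2.connectedComponentsWithStats(ok.astype(np.uint8)); ok=l==1+np.argmax(st[1:,4])
    P=W[ok]; org=P[:,:2].mean(0)-.15; m=np.zeros((300,300),np.uint8)
    ij=np.round((P[:,:2]-org)*1000).astype(int); ij=ij[((ij>=0)&(ij<300)).all(1)]; m[ij[:,1],ij[:,0]]=1
    m=cv2.morphologyEx(m,cv2.MORPH_CLOSE,np.ones((5,5))); c0=P[:,:2].mean(0)
    def cost(p): t=tmpl(*p,300,org); return 1-(t&m).sum()/(t|m).sum()
    best=None
    for th in np.arange(0,2*np.pi,np.pi/6):
        p0=[c0[0]+.025*np.cos(th),c0[1]+.025*np.sin(th),th]
        q=minimize(cost,p0,method="Nelder-Mead",options=dict(initial_simplex=[p0]+[list(np.add(p0,e)) for e in([.015,0,0],[0,.015,0],[0,0,.3])],xatol=1e-4,fatol=1e-4))
        if best is None or q.fun<best.fun: best=q
    print(col,cam,np.round(best.x,4),"IoU",round(1-best.fun,3),"ztop",round(np.median(P[:,2]),4),"n",len(P)); return best.x,im
E
python3 - <<'E'
from h import *
for c,n in(("red",(.465,.36)),("green",(.45,-.34)),("white",(.587,-.26))): p,im=weight("top",c,n)
im,W=cloud("top")
m=(W[...,2]>.012)&(W[...,2]<.028)&(np.abs(W[...,0]-.57)<.14)&(np.abs(W[...,1]-.10)<.125)&(im.max(2)<120)
P=W[m][:,:2]; print("base",cv2.minAreaRect((P*1000).astype(np.float32)),len(P))
cr=im[190:300,340:460]; cv2.imwrite("pics/greens.png",cv2.resize(cr,None,fx=5,fy=5,interpolation=2)[:,:,::-1])
manip.move_ptp([.45,.12,.40],R(np.pi/2)); print(np.round(manip.current_qpos(),2))
im,W=cloud("wrist"); cv2.imwrite("pics/w1.png",im[:,:,::-1]); np.save("w1.npy",W)
k=manip.get_calibration("wrist"); print(np.round(-k["R"].T@k["t"],3),np.round(k["R"],2).tolist())
for n in("spindle","pin_a","knob","stop"): print(n,[(np.round(r["at"],3).tolist(),round(r["confidence"],2)) for r in manip.look_for("wrist",n)][:3])
E
```

```text
red top [0.4732 0.3885 1.4636] IoU 0.746 ztop 0.0189 n 599
green top [ 0.4725 -0.3589  5.8834] IoU 0.777 ztop 0.0185 n 611
white top [ 0.6076 -0.2755  5.9713] IoU 0.829 ztop 0.0184 n 611
base ((566.7868041992188, 119.55412292480469), (212.86265563964844, 188.5871124267578), 87.98690032958984) 504
[ 0.16  0.06  1.6   0.    1.48 -1.41]
[0.376 0.121 0.542] [[-0.0, 1.0, 0.0], [0.96, 0.0, 0.29], [0.29, 0.0, -0.96]]
spindle [([0.552, 0.141, 0.058], 0.73), ([0.558, 0.11, 0.066], 0.64)]
pin_a [([0.553, 0.14, 0.058], 0.72), ([0.564, 0.111, 0.067], 0.29)]
knob [([0.565, 0.256, 0.075], 0.9)]
stop [([0.542, 0.276, 0.071], 0.65)]
```

View pics/w1.png

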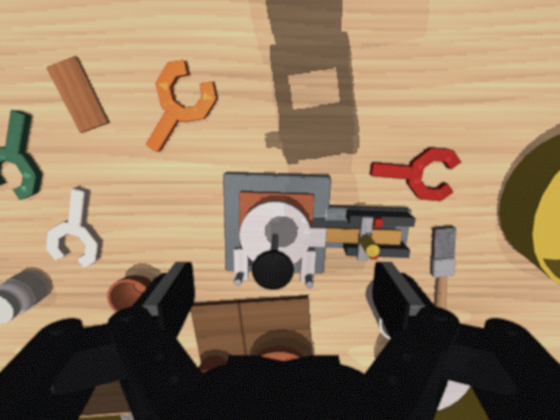

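View pics/greens.png

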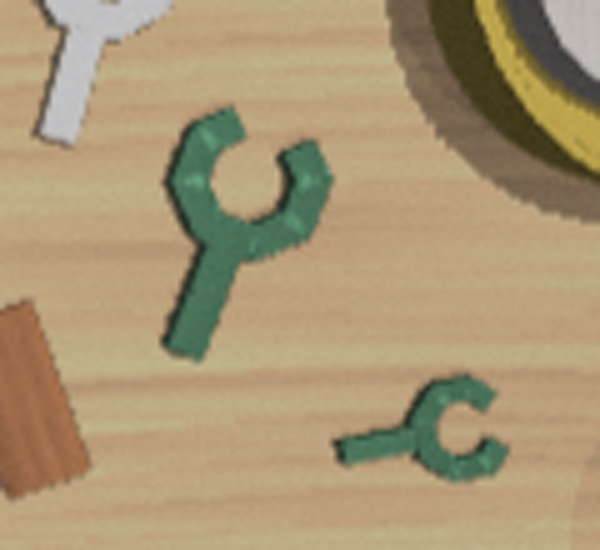

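The crop confirms that the green weight at (245,200) is about 1.5 times the small one at (430,430). The wrist view shows the press base at (277,222), head at (272,268), pins at (240,278) and (308,280), and knob at (372,250). Next I measure the press from heights.

```bash
python3 - <<'E'
from h import *
W=np.load("w1.npy"); im=cv2.imread("pics/w1.png")[:,:,::-1]
v,u=np.indices(W.shape[:2])
def c(n,z0,z1,box):
    m=(W[...,2]>z0)&(W[...,2]<z1)&(u>box[0])&(u<box[1])&(v>box[2])&(v<box[3])
    P=W[m]; a,r=cv2.minEnclosingCircle((P[:,:2]*1000).astype(np.float32)); print(n,len(P),np.round(P.mean(0),4),np.round(a,1),round(r,1)); return P
c("head",.18,.20,(240,310,240,295))
c("platen",.064,.074,(230,325,190,262))
c("pinL",.088,.102,(228,255,262,292)); c("pinR",.088,.102,(294,322,262,292))
c("knobtop",.109,.125,(355,390,235,262))
c("knob",.08,.125,(355,390,235,262))
r,g,b=[im[...,i].astype(int) for i in range(3)]
m=(r>150)&(g<60)&(b<60)&(u>330)&(u<420)&(v>200)&(v<265); print("stop",m.sum(),W[m].mean(0) if m.any() else 0)
m=(W[...,2]>.014)&(W[...,2]<.026)&(u>215)&(u<332)&(v>165)&(v<285)
print(cv2.minAreaRect((W[m][:,:2]*1000).astype(np.float32)))
E
```

```text
head 1356 [0.564  0.1073 0.1905] [566.2 107.2] 27.7
platen 3703 [0.5609 0.1125 0.0689] [583.  112.6] 82.1
pinL 59 [0.6381 0.0451 0.094 ] [638.9  44.8] 7.0
pinR 62 [0.6421 0.1645 0.0938] [643.  164.5] 6.8
knobtop 162 [0.5703 0.2565 0.1152] [571.4 257.1] 10.7
knob 278 [0.5681 0.2549 0.1067] [571.3 256.9] 10.8
stop 40 [0.54344437 0.27734159 0.06994921]
((566.2818603515625, 111.50758361816406), (198.89645385742188, 189.24278259277344), 88.0745849609375)
```

Spindle from the pins is (0.566, 0.107) and from the head (0.566, 0.107); yaw is −0.034. The knob is at (0.571, 0.257), exactly where it's expected. Everything agrees, so I start with red.

```bash
cat >> h.py <<'E'
S=np.array([.566,.1072]); PSI=-.034; PX=np.array([np.cos(PSI),np.sin(PSI)]); PY=np.array([-PX[1],PX[0]])
def look(col,near,tag):
    manip.move_ptp([near[0]-.06,near[1],.30],R(np.pi/2)); manip.dwell(.3)
    p,im=weight("wrist",col,near); q=px("wrist",[p[0],p[1],.018]); im=im.copy()
    for e in(.046,-.114): cv2.line(im,tuple(map(int,q)),tuple(map(int,px("wrist",[p[0]+e*np.cos(p[2]),p[1]+e*np.sin(p[2]),.018]))),(255,0,255),1)
    cv2.imwrite(f"pics/{tag}.png",im[:,:,::-1]); return p
def grasp(p,n):
    d=np.array([np.cos(p[2]),np.sin(p[2])]); g=p[:2]-.092*d
    for s in(1,-1):
        a=R(p[2]+s*np.pi/2); b=R(PSI+s*np.pi/2)
        if all(manip.inverse_kinematics(*x) is not None for x in(([*g,.004],a),([*(S-.216*PX),.2],b),([*(S-.092*PX),.075],b))): break
    else: raise SystemExit("no IK")
    manip.set_gripper(.65,80); manip.move_ptp([*g,.10],a); manip.move_l([*g,.004],max_speed=.1); f0=manip.current_force()
    manip.set_gripper(0,80); w=manip.current_grip_width(); manip.move_l([*g,.22],max_speed=.12); manip.dwell(.3)
    print("s",s,"grip",round(w,3),round(manip.current_grip_width(),3),"dF",np.round(manip.current_force()-f0,2),"t",manip.current_time()); return s
def place(s,n):
    z=.004+.069+.018*n; b=R(PSI+s*np.pi/2); st=S-.216*PX; e=S-.092*PX
    manip.move_ptp([*st,.22],b); manip.move_l([*st,z+.012]); manip.dwell(.2); f0=manip.current_force()
    manip.move_l([*e,z+.012],max_speed=.08); manip.dwell(.2); print("slid",np.round(manip.current_force()-f0,2))
    manip.move_l([*e,z+.001],max_speed=.04); manip.dwell(.2); print("down",np.round(manip.current_force()-f0,2))
    manip.set_gripper(.65); manip.dwell(.2); manip.move_l([*(S-.2*PX),z+.001],max_speed=.1); manip.move_l([*(S-.2*PX),.25]); print("t",manip.current_time())
E
python3 - <<'E'
from h import *
p=look("red",(.473,.388),"red1"); 
s=grasp(p,0); open("s","w").write(str(s))
b=R(PSI+s*np.pi/2); st=S-.216*PX
manip.move_ptp([*st,.22],b); manip.move_l([*st,.085]); manip.dwell(.2)
im,_=manip.grab_frame("scene"); im2=im[80:330,180:480]; cv2.imwrite("pics/held.png",cv2.resize(im2,None,fx=2.2,fy=2.2)[:,:,::-1])
E
```

```text
red wrist [0.4725 0.3883 1.487 ] IoU 0.904 ztop 0.0178 n 2566
s 1 grip 0.256 0.255 dF [-0.11  1.21 -2.74] t 10.85
```

View pics/held.png

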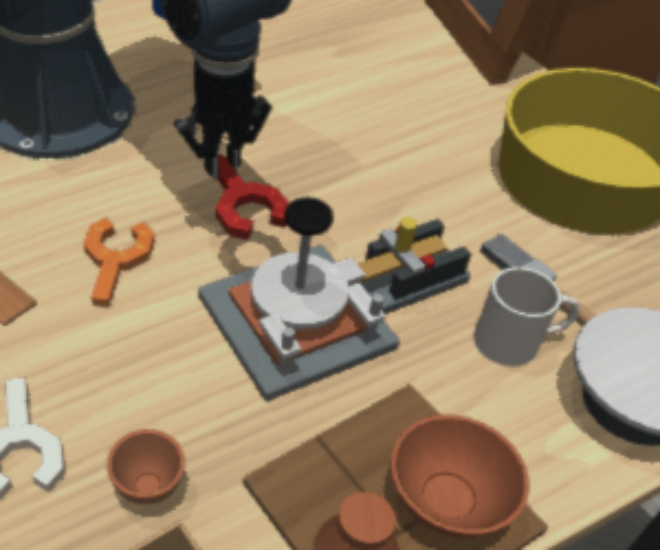

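Red is held level at (250,205), with its gap facing the rod at (303,255). Now I slide it on.

```bash
python3 - <<'E'
from h import *
place(int(open("s").read()),0)
im,W=cloud("scene"); r,g,b=[im[...,i].astype(float) for i in range(3)]
m=COL["red"](r,g,b)&(np.hypot(W[...,0]-S[0]+.03,W[...,1]-S[1])<.1)&(W[...,2]>.075)&(W[...,2]<.11); P=W[m]; print(len(P),np.round(P.mean(0),4),np.percentile(P[:,2],[5,50,95]))
p=look("white",(.6076,-.2755),"white1")
cv2.imwrite("pics/placed1.png",cv2.resize(im[130:280,240:420],None,fx=3,fy=3)[:,:,::-1])
E
```

```text
slid [ 0.79 -1.19 -0.52]
down [ 1.44 -0.89  0.18]
t 20.8333
572 [0.5432 0.1043 0.085 ] [0.08062503 0.08524762 0.0879127 ]
white wrist [ 0.608  -0.2762 -0.292 ] IoU 0.922 ztop 0.0179 n 2738
```

View pics/placed1.png

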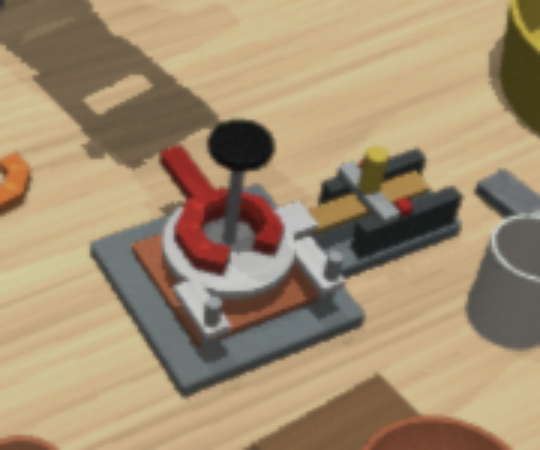

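Red lies flat round the rod, with the ring at (228,228). The white fit is good (IoU 0.92), so white is next, then green.

```bash
python3 - <<'E'
from h import *
s=grasp(np.array([.608,-.2762,-.292]),1); 
if abs(manip.current_grip_width()-.255)<.05: place(s,1)
im,W=cloud("scene"); cv2.imwrite("pics/placed2.png",cv2.resize(im[130:280,240:420],None,fx=3,fy=3)[:,:,::-1])
p=look("green",(.4725,-.359),"green1")
E
```

```text
s 1 grip 0.258 0.259 dF [ 0.87  0.53 -2.94] t 27.6167
slid [ 0.59 -0.27 -0.47]
down [0.9  0.05 0.77]
t 35.825
green wrist [ 0.4727 -0.3612 -0.404 ] IoU 0.846 ztop 0.018 n 2458
```

View pics/placed2.png

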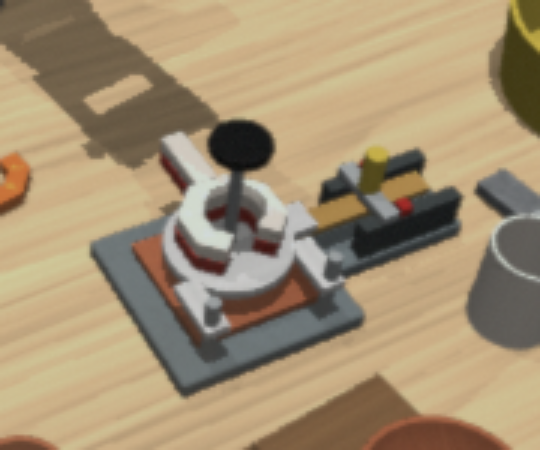

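White is stacked flat on red. Now green, then measure the stack from above.

```bash
python3 - <<'E'
from h import *
s=grasp(np.array([.4727,-.3612,-.404]),2)
if abs(manip.current_grip_width()-.255)<.05: place(s,2)
manip.move_ptp([.45,.12,.40],R(np.pi/2)); manip.dwell(.3)
im,W=cloud("wrist"); cv2.imwrite("pics/w2.png",im[:,:,::-1])
p,_=weight("wrist","green",S-.025*PX,.108,.14)
im,W=cloud("scene"); cv2.imwrite("pics/placed3.png",cv2.resize(im[130:280,240:420],None,fx=3,fy=3)[:,:,::-1])
E
```

```text
s 1 grip 0.261 0.257 dF [-0.29 -0.2  -2.68] t 42.7917
slid [ 0.76 -0.91 -1.24]
down [0.37 0.13 0.1 ]
t 50.8833
green wrist [ 0.566   0.1085 -0.019 ] IoU 0.792 ztop 0.1225 n 2206
```

View pics/placed3.png

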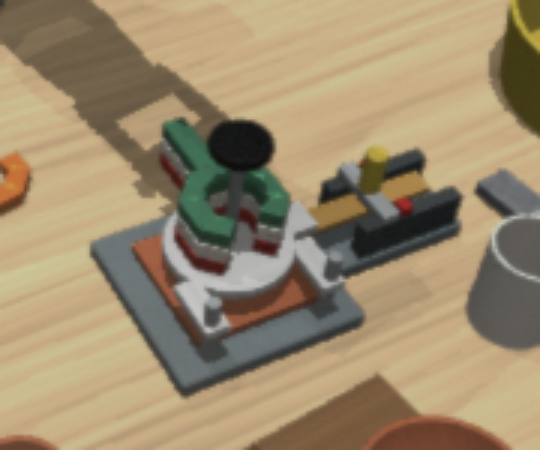

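View pics/w2.png

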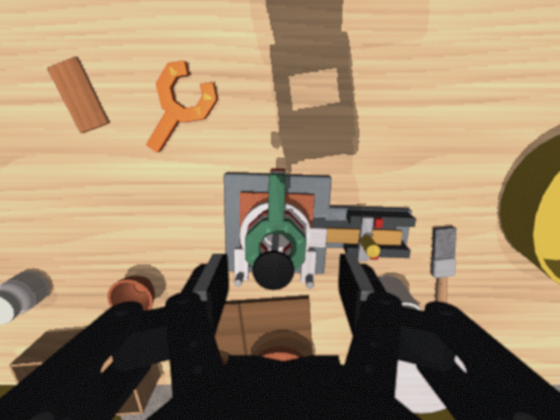

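All three are flat and centred: green's top is at 0.1225 m (0.123 expected) and its ring centre is within 2 mm of the spindle axis. Next is the bolt. I pinch the knob, lift 17 mm, draw it and check.

```bash
cat > b.py <<'E'
from h import *
K=S+.15*PY; Q=R(PSI+np.pi/2)
def to(y,z,v=.04): manip.move_l([*(K+y*PY),.079+z],max_speed=v); manip.dwell(.2); print("y",y,"z",z,"F",np.round(manip.current_force(),2),"grip",round(manip.current_grip_width(),3))
E
python3 - <<'E'
from b import *
manip.set_gripper(.65,80); manip.move_ptp([*K,.20],Q); to(0,0,.1)
manip.set_gripper(0,80); to(0,0)
to(0,.017,.03); to(.047,.017,.04); manip.dwell(3); print(manip.current_time())
im,W=cloud("scene"); r,g,b=[im[...,i].astype(float) for i in range(3)]
m=COL["green"](r,g,b)&(np.hypot(W[...,0]-S[0]+.03,W[...,1]-S[1])<.1)&(W[...,2]>.085); print("green top",m.sum(),np.median(W[m][:,2]))
cv2.imwrite("pics/drawn.png",cv2.resize(im[130:280,240:420],None,fx=3,fy=3)[:,:,::-1])
E
```

```text
y 0 z 0 F [ 0.39 -0.04  0.04] grip 0.651
y 0 z 0 F [-1.12 -1.29  4.57] grip 0.236
y 0 z 0.017 F [ 1.87 -1.56 -3.87] grip 0.236
y 0.047 z 0.017 F [ 0.13  1.32 -3.25] grip 0.234
61.1833
green top 638 0.09624261327003064
```

View pics/drawn.png

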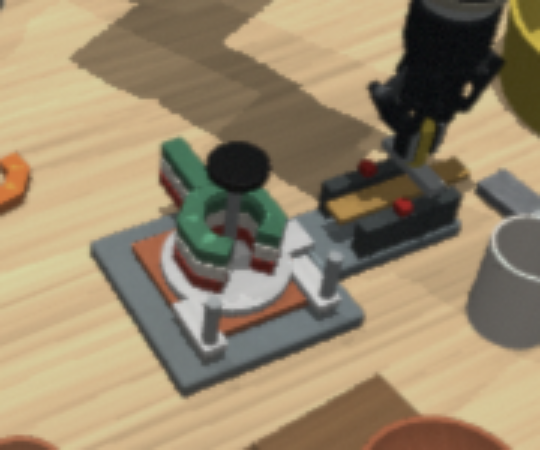

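The platen is down: green's top is at 0.096 m against 0.098 expected, and this camera reads about 2 mm low. The bolt is fully drawn past the red stops at (370,168) and (402,207). Now I bring it home.

```bash
python3 - <<'E'
from b import *
to(.047,.017); to(0,.017,.04); to(0,.001,.03); manip.set_gripper(.65); manip.dwell(.3)
manip.move_l([*K,.22]); manip.move_ptp([.45,.12,.40],Q); manip.dwell(.5); print(manip.current_time())
im,W=cloud("wrist"); v,u=np.indices(W.shape[:2])
m=(W[...,2]>.105)&(W[...,2]<.145)&(np.hypot(W[...,0]-.571,W[...,1]-.27)<.06); P=W[m]
a,r=cv2.minEnclosingCircle((P[:,:2]*1000).astype(np.float32)); print("knob",len(P),np.round(a,1),round(r,1),np.median(P[:,2]),"bolt",(np.array(a)/1000-K)@PY)
weight("wrist","green",S-.025*PX,.085,.115)
im,W=cloud("scene"); cv2.imwrite("pics/end.png",cv2.resize(im[130:280,240:420],None,fx=3,fy=3)[:,:,::-1])
for n in "pinch_pot glaze_jar wood_rib glaze_brush slip_mug".split(): print(n,[np.round(r["at"],3).tolist() for r in manip.look_for("scene",n)][:1])
E
```

```text
y 0.047 z 0.017 F [-0.69  0.91 -4.56] grip 0.237
y 0 z 0.017 F [ 0.04 -0.61 -3.15] grip 0.237
y 0 z 0.001 F [-0.71  0.66 -2.87] grip 0.236
67.4167
knob 182 [571.4 257.4] 10.8 0.1151617221524732 bolt 0.00034310662859072215
green wrist [ 0.5658  0.1084 -0.0264] IoU 0.781 ztop 0.0978 n 1962
pinch_pot [[0.685, -0.156, 0.039]]
glaze_jar [[0.716, -0.382, 0.08]]
wood_rib [[0.344, -0.216, 0.007]]
glaze_brush [[0.62, 0.426, 0.014]]
slip_mug [[0.721, 0.32, 0.062]]
```

View pics/end.png

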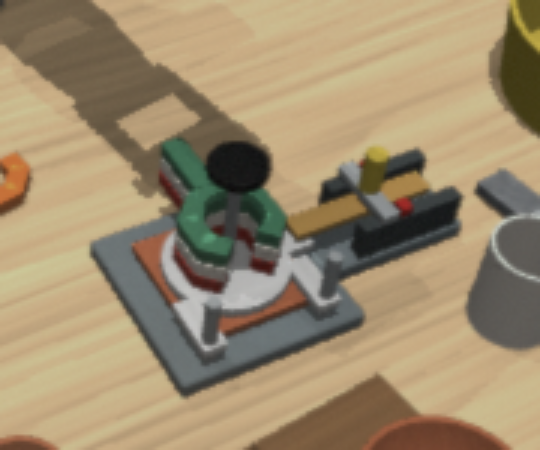

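The bolt is home (0.3 mm) with the catch down: the knob top reads 0.115 m, same as at the start. Green's top is at 0.0978 m and no bystander has moved.

```bash
python3 -c "
from bench import manip
print(manip.sign_off())"
```

```text
the job is handed in; nothing more can be done
None
```

The press is loaded, down on the tile and locked, and I handed the job in; the robot's clock last read 67 s of the 200 s allowed. Three weights were on the bench (blue was absent). I slid red, white and green, in that order, onto the spindle, leaving the orange and small green look-alikes alone. Then I lifted the catch 17 mm, drew the bolt 47 mm, let the platen come down, and brought the bolt back over the stop.

My last checks before handing in:
- **Weights:** the stack looks flat in the last picture. The green ring on top is about 1 mm off the spindle axis, with its top at 0.0978 m, which matches the 0.098 m expected with the platen fully down. Red and white under it were only checked by eye at the end.
- **Bolt and catch:** the bolt is 0.3 mm from home, and the knob is back at its starting height, so the catch has dropped.
- **Bystanders:** all five read within about 5 mm of where they were at the start.

No check failed. The scene camera read about 2 mm lower than the wrist camera, which is within the calibration tolerance. Outline matches for green on the stack were only 0.78–0.79, because the spindle head hides part of it.

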